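# Snap the wide sensor module into the pressure calibrator

## Robot

A 7-joint arm with a two-finger parallel gripper is mounted at the origin on the work surface. World frame = base frame: x ahead of the robot, y to its left, z up, the work surface at z = 0. Lengths are in m, angles in rad, forces in N, time in s.
With the tool pointing down it reaches from about 0.4 to 0.85 m from the base axis. Payload 4.5 kg.
Tool frame: the origin (TCP) lies midway between the tips of the shut fingers; the grasp point (between the pads) lies 19 mm behind it; z points along the fingers, y is the line along which they close (so a half turn about z gives the same grasp; the last joint's range is limited). The gripper opens to 88 mm and grips with 3 to 60 N. Pads are 18 mm wide; open, the fingers measure 123 mm over their backs; the gripper's body (75 mm by 187 mm) begins 45 mm behind the grasp point.
Start: joints at [-1.255, 0.689, -0.195, 1.565, 0.157, 0.902, -0.215], TCP at [0.174, 0.6, 0.239] pointing down, gripper open.
Joint ranges: [-3.01, 3.01], [-0.46, 2.08], [-1.47, 1.51], [0.13, 2.56], [-1, 4.14], [0.04, 2.09], [-2.66, 2.66]. Speed limits (rad/s): [2.57, 2.57, 3.14, 3.14, 3.14, 3.14, 3.14].

## Interface

Orientations are given as a unit quaternion [x, y, z, w].
In Python, from plant import r gives the robot as it stands.
- The arm moves only by the tool carry_out, never from a script. Its argument "plan" is a list of rows, each an object with "rot": the turn, a rotation vector about the tool's x, y, z in rad, a list of three; "xyz": the shift along the tool's x, y, z in m, a list of three; "grip": the closure in counts, from 0 (fully open) to 255 (shut). In form: [{"rot": [wx, wy, wz], "xyz": [dx, dy, dz], "grip": grip}, ...]. A call has 1 to 8 rows; each row is the pose to reach, as a shift and turn from the pose commanded when the call began, along the tool's axes at that moment; what a row does not reach only later rows make up. A row lasts 1/12 s, in which the tool goes at most 41.7 mm and 7.16 degrees, less where a joint would pass 70% of its speed; a pose out of reach is approached as far as the arm can. A call with a gripper value outside its range is refused whole. The fingers move at their own pace and stop on an object; "squeeze" is the grip in N (left out, the last holds). Time passes only in rows, so rows that repeat a pose let the fingers close. It gives the time, the measured TCP pose, the force, the opening and the grip force at its end, in the units of the state.
- r.get_state(): the state, without advancing time (a new reading comes with each control period).
- r.snapshot(name): name is "side" or "top"; returns the picture (420x560x3 uint8, red, green, blue); there is no depth.
- r.camera_params(name): a dict with "fx", "fy", "cx", "cy" (pixels), "position" and "attitude" of the camera in the world. Camera axes: x right, y down, z forward; pixel columns grow to the right and rows downward; lengths in m; the calibration is good to about 2 mm. A picture is of the moment at which its call begins. camera_params takes no time and is no camera call.
- r.finish_job(): hands the job in; it is judged then, once.
The state is a dict: "clock": time; "q": joint angles; "qd": joint speeds; "joint_torque": joint torques, N m; "tool_pos": TCP position; "eef_rot": TCP orientation; "contact_force": force on the tool from outside, world axes, zero at the start; "moment": the same for the moment, N m; "opening": opening from 0.0 (shut) to 1.0 (fully open); "finger_force": force on a finger pad.
Only numpy, scipy, OpenCV 4.12 (cv2) and the standard library are available. Lean on these libraries where they do the work, as an engineer would, in place of code of your own. Each camera call takes 0.05 s, during which the arm holds its last target. There are 200 camera calls.

## Task

Draw the widest of the three flat sensor modules straight up out of the wooden case and press it down into the slot in the top of the white calibrator until its spring catches snap and it is fully home on the slot's floor. Keep pressing: finish with the gripper still holding the module by its top edge and pushing it firmly down, and leave the other modules and everything else on the bench where they are.

Things in the scene. Friction and masses are not known exactly. Their poses are not given: they have to be found in the camera images.
- module: The module to fit, the widest of three flat upright aluminium modules in the case: 80 mm wide (its x), 10 mm thick (its y), 110 mm tall (its z, up). Origin at the middle of its foot; 0.12 to 0.25 kg. Same both ways round. Each narrow side has a notch for a catch, 5 mm deep, 15 to 30 mm above the foot, and below it a round nose of 8 mm radius (80 mm over both). Grip its flat faces near the top.
- module_top (a point): Middle of the module's top edge, 110 mm above its foot, axes as the module's.
- case: Fixed wooden case, 120 (its x) x 190 (its y) x 60 mm high, origin under its centre. Three slots, each 84 mm along x, 13 mm wide, 48 mm deep (floor 12 mm above the bench), at y = -56, 0 and +56 mm; each holds a module upright, 62 mm of it standing out. 46 mm is free between modules, so open the fingers only part way. Which module is in which slot varies.
- dock: Fixed calibrator, low white box 220 (its x) x 170 (its y) x 70 mm high, steel strips on top, origin under its centre. The slot in the middle of its top runs along x: 83 x 12.5 mm, with a black lip around it up to 76 mm above the bench, sloping in over 6 mm on every side.
- catch_far (a joint): Spring ball in the slot's +x end wall, one like it in the other end: 20 mm above the slot's floor, sticking out 4.5 mm; 0 when out, up to 0.005 m pushed in. The module's noses meet the balls with its foot 20 mm above the floor. It takes about 10 N (up to 15) to press past; then, 11 mm above the floor, the push drops away and the balls pull it down (about 12 N). Its weight alone does not do it.
- slot_floor: Floor of the calibrator's slot, steel; origin at the middle of its upper face, 20 mm above the bench, 50 mm below the calibrator's top; axes as the calibrator's. The module's origin lies here when it is home; keep it pressed on this with about 10 N.
- spare_mid: Another module, 58 mm wide, 10 mm thick, 110 mm tall, origin at the middle of its foot; stays in the case.
- spare_small: Another module, 40 mm wide, 10 mm thick, 110 mm tall, origin at the middle of its foot; stays in the case.
- gauge: Bystander: dial gauge lying on its back, 72 mm across, 34 mm high, with a brass stem to 75 mm from its centre; origin under its centre.
- weight: Bystander: steel ring weight lying flat, 68 mm across, 14 mm high, origin under its centre.
- adapter: Bystander: upright steel adapter, 34 mm across, 46 mm high, origin under its centre.
- wrench: Bystander: wrench, 180 mm long, lying on the bench.
- screwdriver: Bystander: screwdriver, 180 mm long, lying on the bench.
- jar: Bystander: small closed jar, 56 mm across, 70 mm high, origin under its centre.
There are look-alikes about, which are no part of the job. Leave any blue or purple look-alike of the module alone.

How it is judged:
By the outcome, as a careful person would: the job done as asked, in the order asked, and still so for the second after the job is handed in, while the arm keeps its last pose, push and grip.
It also fails if it takes over 58 s, if anything falls off the work surface, if the arm or the gripper's body presses on something with over 40 N, if the wrist force passes 120 N, or if a joint passes its speed limit or range.

## Working session

There is one attempt and no reset: what is moved stays moved. The work goes in short steps, Python scripts to look and compute and a tool call to move; the robot and the scene stay as the last step left them, time stands still between calls to the robot, and variables do not carry over. Pictures are saved under pics/ and viewed, at most 10 in all, crops included, and the job is handed in when it is done.

Besides the shell and the picture viewer there is one more tool, called by a JSON object that holds its "api" and its "payload". carry_out: Moves the arm, as the interface text tells. Its arguments: {"type":"object","properties":{"plan":{"type":"array"},"squeeze":{"type":"number"}},"required":["plan"]}

```bash
mkdir -p pics; ls; python3 - <<'E'
from plant import r
import cv2
for n in("top","side"):
    cv2.imwrite(f"pics/{n}1.png",r.snapshot(n)[:,:,::-1]); print(n,r.camera_params(n))
s=r.get_state();print({k:s[k] for k in("clock","tool_pos","eef_rot","contact_force","opening")})
E
```

```text
pics
top {'fx': 390.04840694813555, 'fy': 390.04840694813555, 'cx': 278.459735707529, 'cy': 210.30304961622602, 'position': array([ 0.51921543, -0.02811166,  1.09272343]), 'attitude': array([ 0.70992922, -0.70283763,  0.02780666, -0.03530661])}
side {'fx': 406.9519973020249, 'fy': 406.9519973020249, 'cx': 276.7206711463201, 'cy': 203.42314594133958, 'position': array([ 0.30307818, -0.89533086,  0.94096863]), 'attitude': array([ 0.9037383 , -0.14310125,  0.05555656, -0.39961554])}
{'clock': 0.1, 'tool_pos': array([0.17370926, 0.59978766, 0.2379897 ]), 'eef_rot': array([ 1.40412573e-01,  9.90092741e-01, -8.19452275e-04, -4.43232695e-05]), 'contact_force': array([ 0.16765343, -0.28417937, -0.05558119]), 'opening': 0.9974502937071765}
```

View pics/top1.png

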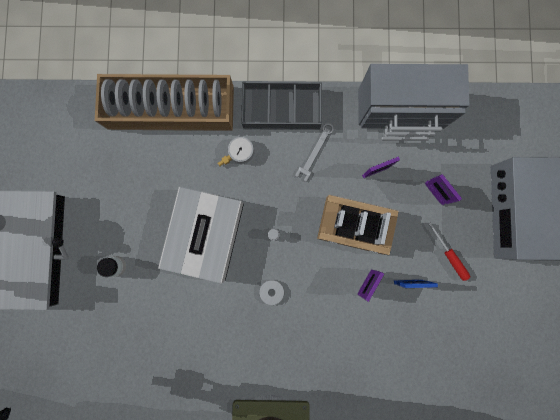

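View pics/side1.png

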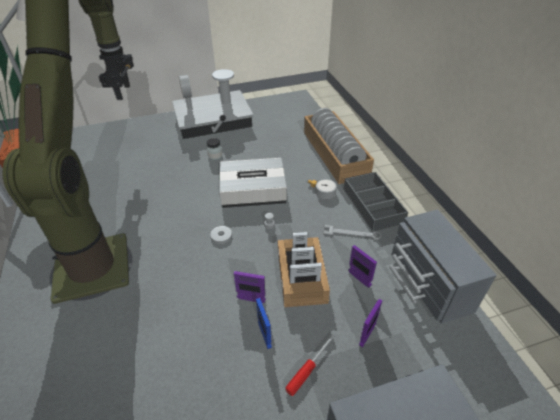

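The top view shows the case near (358,225), with the widest module apparently on the right at (383,228), and the dock slot at (200,234). I'll enlarge both.

```bash
python3 - <<'E'
import cv2,numpy as np
a=cv2.imread("pics/top1.png")
c=cv2.resize(a[190:260,312:407],None,fx=8,fy=8,interpolation=cv2.INTER_CUBIC)
d=cv2.resize(a[180:290,150:250],None,fx=5.4,fy=5.4,interpolation=cv2.INTER_CUBIC)
cv2.imwrite("pics/c.png",c);cv2.imwrite("pics/d.png",d)
E
```

```text
(no output)
```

View pics/c.png

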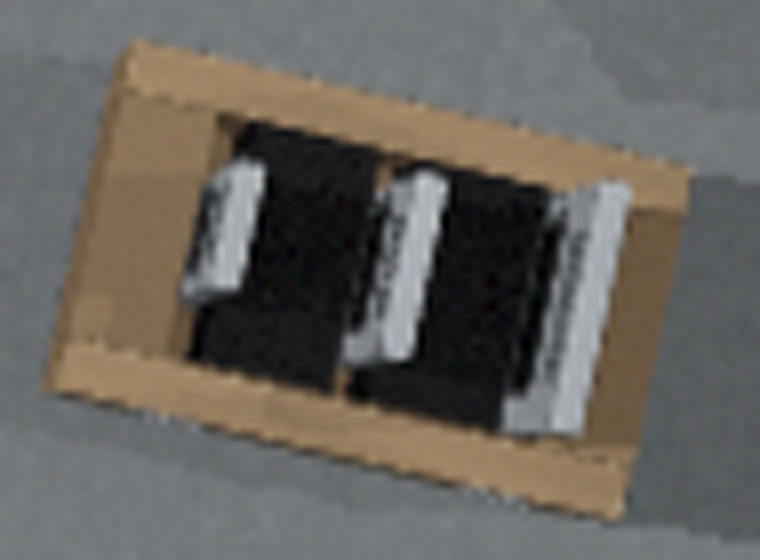

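View pics/d.png

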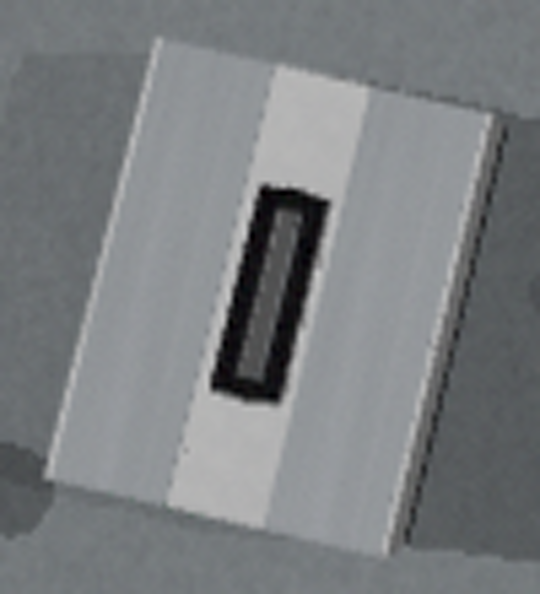

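```bash
cat > h.py <<'E'
from plant import r
import numpy as np
from scipy.spatial.transform import Rotation as R
def ray(cam,px,z):
    p=r.camera_params(cam);px=np.atleast_2d(px)
    d=np.c_[(px[:,0]-p["cx"])/p["fx"],(px[:,1]-p["cy"])/p["fy"],np.ones(len(px))]
    d=R.from_quat(p["attitude"]).apply(d);o=p["position"]
    return o+d*((z-o[2])/d[:,2])[:,None]
def rect(pts):
    # corners ordered around, first edge = A side
    e=lambda i:pts[(i+1)%4]-pts[i]
    print("centre",pts.mean(0).round(4),"sides mm",[round(1e3*np.linalg.norm(e(i)),1) for i in range(4)],"dirs",[round(np.degrees(np.arctan2(e(i)[1],e(i)[0])),1) for i in range(4)])
E
python3 - <<'E'
from h import *
f=lambda L,s,o:(np.array(L)+.5)/s-.5+o
print("module");rect(ray("top",f([(600,180),(630,183),(582,435),(552,432)],8,[312,190]),.122))
print("case");rect(ray("top",f([(138,41),(690,170),(622,520),(62,392)],8,[312,190]),.06))
print("lip");rect(ray("top",f([(262,185),(330,203),(281,403),(211,388)],5.4,[150,180]),.076))
print("dock");rect(ray("top",f([(160,38),(492,115),(388,555),(45,478)],5.4,[150,180]),.07))
print(r.get_state()["opening"], R.from_quat(r.get_state()["eef_rot"]).as_matrix().round(3))
E
```

```text
module
centre [ 0.5647 -0.2833  0.122 ] sides mm [np.float64(9.3), np.float64(79.9), np.float64(9.3), np.float64(79.9)] dirs [np.float64(-95.2), np.float64(168.5), np.float64(84.9), np.float64(-11.5)]
case
centre [ 0.5759 -0.2293  0.06  ] sides mm [np.float64(187.2), np.float64(118.0), np.float64(187.8), np.float64(119.6)] dirs [np.float64(-102.8), np.float64(168.2), np.float64(77.7), np.float64(-12.1)]
lip
centre [0.5459 0.1877 0.076 ] sides mm [np.float64(34.3), np.float64(98.9), np.float64(34.6), np.float64(100.6)] dirs [np.float64(-104.2), np.float64(167.7), np.float64(78.7), np.float64(-12.5)]
dock
centre [0.546  0.1888 0.07  ] sides mm [np.float64(168.1), np.float64(218.0), np.float64(170.2), np.float64(220.2)] dirs [np.float64(-102.6), np.float64(167.8), np.float64(78.2), np.float64(-12.7)]
0.9974502937071765 [[-0.961  0.278 -0.   ]
 [ 0.278  0.961 -0.002]
 [-0.    -0.002 -1.   ]]
```

```bash
cat >> h.py <<'E'
def go(p,yaw=None):
    s=r.get_state();A=R.from_quat(s["eef_rot"]);d=A.inv().apply(np.array(p)-s["tool_pos"])
    rv=np.zeros(3)
    if yaw is not None:
        c,n=np.cos(np.radians(yaw)),np.sin(np.radians(yaw))
        y=np.array([c,n,0]);z=np.array([0,0,-1.]);x=np.cross(y,z)
        rv=(A.inv()*R.from_matrix(np.c_[x,y,z])).as_rotvec()
    print("xyz",d.round(4),"rot",rv.round(4),"t",round(s["clock"],2),"F",s["contact_force"].round(1))
E
python3 -c "
from h import *
go([.5,.35,.26],77.8);go([.5645,-.2835,.24],77.8)"
```

```text
xyz [-0.3829 -0.1493 -0.0217] rot [-0.0016  0.0001 -0.0688] t 0.1 F [ 0.2 -0.3 -0.1]
xyz [-6.210e-01 -7.398e-01 -7.000e-04] rot [-0.0016  0.0001 -0.0688] t 0.1 F [ 0.2 -0.3 -0.1]
```

{"api": "carry_out", "payload": {"plan": [{"rot": [0,0,-0.069],"xyz": [-0.383,-0.149,-0.022],"grip": 139},{"rot": [0,0,-0.069],"xyz": [-0.383,-0.149,-0.022],"grip": 139},{"rot": [0,0,-0.069],"xyz": [-0.383,-0.149,-0.022],"grip": 139},{"rot": [0,0,-0.069],"xyz": [-0.383,-0.149,-0.022],"grip": 139},{"rot": [0,0,-0.069],"xyz": [-0.383,-0.149,-0.022],"grip": 139},{"rot": [0,0,-0.069],"xyz": [-0.383,-0.149,-0.022],"grip": 139},{"rot": [0,0,-0.069],"xyz": [-0.383,-0.149,-0.022],"grip": 139},{"rot": [0,0,-0.069],"xyz": [-0.383,-0.149,-0.022],"grip": 139}], "squeeze": 35}}

```text
clock: 0.77
tool_pos: [0.4394, 0.3964, 0.2563]
eef_rot: [0.106, 0.994, -0.0, -0.0]
contact_force: [0.3, 0.3, 0.0]
opening: 0.454
finger_force: 0.0
```

```bash
python3 -c "
from h import *
print(r.get_state()['tool_pos'],r.get_state()['q'].round(2) if hasattr(r.get_state()['q'],'round') else r.get_state()['q'])
go([.5645,-.2835,.22],77.8)"
```

```text
[0.43939144 0.39640274 0.25633723] [-0.66  0.63 -0.25  1.65  0.19  0.89  0.37]
xyz [-0.2659 -0.6381  0.0367] rot [-0.0007 -0.0005  0.0002] t 0.77 F [0.3 0.3 0. ]
```

{"api": "carry_out", "payload": {"plan": [{"rot": [0,0,0],"xyz": [-0.266,-0.638,0.035],"grip": 139},{"rot": [0,0,0],"xyz": [-0.266,-0.638,0.035],"grip": 139},{"rot": [0,0,0],"xyz": [-0.266,-0.638,0.035],"grip": 139},{"rot": [0,0,0],"xyz": [-0.266,-0.638,0.035],"grip": 139},{"rot": [0,0,0],"xyz": [-0.266,-0.638,0.035],"grip": 139},{"rot": [0,0,0],"xyz": [-0.266,-0.638,0.035],"grip": 139},{"rot": [0,0,0],"xyz": [-0.266,-0.638,0.035],"grip": 139},{"rot": [0,0,0],"xyz": [-0.266,-0.638,0.035],"grip": 139}]}}

```text
clock: 1.43
tool_pos: [0.4983, 0.0687, 0.2394]
eef_rot: [0.106, 0.994, -0.0, -0.0]
contact_force: [1.5, 0.7, -0.1]
opening: 0.454
finger_force: 0.0
```

```bash
python3 -c "
from h import *
go([.5645,-.2835,.22],77.8)"
```

```text
xyz [-0.139  -0.3303  0.0194] rot [-0.0002 -0.0004  0.0004] t 1.43 F [ 1.5  0.7 -0.1]
```

{"api": "carry_out", "payload": {"plan": [{"rot": [0,0,0],"xyz": [-0.139,-0.33,0.019],"grip": 139},{"rot": [0,0,0],"xyz": [-0.139,-0.33,0.019],"grip": 139},{"rot": [0,0,0],"xyz": [-0.139,-0.33,0.019],"grip": 139},{"rot": [0,0,0],"xyz": [-0.139,-0.33,0.019],"grip": 139},{"rot": [0,0,0],"xyz": [-0.139,-0.33,0.019],"grip": 139},{"rot": [0,0,0],"xyz": [-0.139,-0.33,0.019],"grip": 139},{"rot": [0,0,0],"xyz": [-0.139,-0.33,0.019],"grip": 139},{"rot": [0,0,0],"xyz": [-0.139,-0.33,0.019],"grip": 139}]}}

```text
clock: 2.1
tool_pos: [0.5597, -0.2585, 0.2215]
eef_rot: [0.106, 0.994, 0.0, -0.0]
contact_force: [0.7, -0.7, 0.3]
opening: 0.456
finger_force: 0.0
```

{"api": "carry_out", "payload": {"plan": [{"rot": [0,0,0],"xyz": [0,0,0],"grip": 139},{"rot": [0,0,0],"xyz": [0,0,0],"grip": 139}]}}

```text
clock: 2.27
tool_pos: [0.559, -0.2598, 0.2209]
eef_rot: [0.109, 0.994, -0.0, -0.001]
contact_force: [0.0, 1.3, 0.4]
opening: 0.454
finger_force: 0.0
```

```bash
python3 -c "
from h import *
go([.5645,-.2835,.089],77.8)
import cv2
a=r.snapshot('side')[:,:,::-1]
cv2.imwrite('pics/s2.png',cv2.resize(a[180:320,220:400],None,fx=4,fy=4,interpolation=cv2.INTER_CUBIC))"
```

```text
xyz [-0.0107 -0.0218  0.1319] rot [-0.001  -0.0012 -0.006 ] t 2.27 F [0.  1.3 0.4]
```

View pics/s2.png

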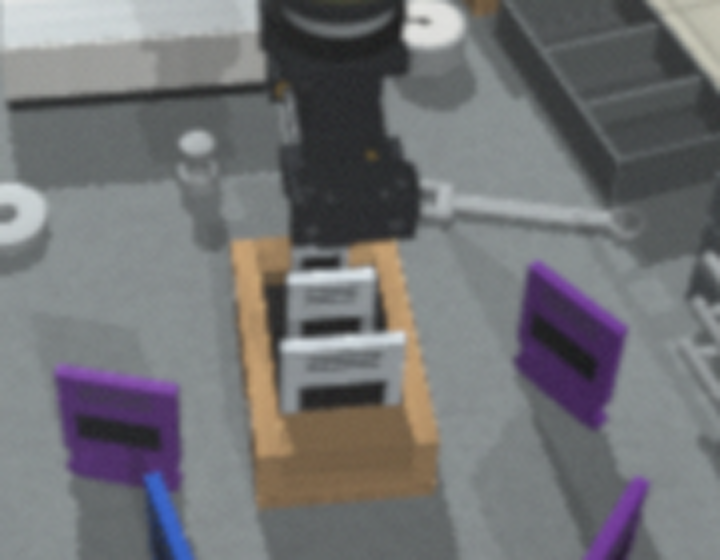

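The side crop shows the wide module nearest the camera, its front top edge from (280,347) to (405,337) in the crop, and the gripper just beyond it. I'll cross-check this against the top view while moving over it.

{"api": "carry_out", "payload": {"plan": [{"rot": [0,0,-0.006],"xyz": [-0.0107,-0.0218,0.05],"grip": 139},{"rot": [0,0,-0.006],"xyz": [-0.0107,-0.0218,0.05],"grip": 139},{"rot": [0,0,-0.006],"xyz": [-0.0107,-0.0218,0.05],"grip": 139},{"rot": [0,0,-0.006],"xyz": [-0.0107,-0.0218,0.05],"grip": 139},{"rot": [0,0,-0.006],"xyz": [-0.0107,-0.0218,0.05],"grip": 139}]}}

```text
clock: 2.73
tool_pos: [0.5666, -0.2782, 0.173]
eef_rot: [0.102, 0.995, 0.0, 0.0]
contact_force: [0.6, -0.3, -0.1]
opening: 0.459
finger_force: 0.0
```

```bash
python3 -c "
from h import *
P=ray('side',(np.array([(280,345),(405,335)])+.5)/4-.5+[220,180],.122);print(P,np.linalg.norm(P[1]-P[0]),P.mean(0)+.005*np.array([.21,.977,0]))
go([.5645,-.2835,.089],77.8)"
```

```text
[[ 0.52349141 -0.27331684  0.122     ]
 [ 0.60220407 -0.29075815  0.122     ]] 0.08062184572521126 [ 0.56389774 -0.2771525   0.122     ]
xyz [ 0.001  -0.0057  0.084 ] rot [0.001  0.0008 0.0078] t 2.73 F [ 0.6 -0.3 -0.1]
```

{"api": "carry_out", "payload": {"plan": [{"rot": [0,0,0.003],"xyz": [0.001,-0.004,0.03],"grip": 139},{"rot": [0,0,0.003],"xyz": [0.001,-0.004,0.03],"grip": 139},{"rot": [0,0,0.003],"xyz": [0.001,-0.004,0.03],"grip": 139},{"rot": [0,0,0.003],"xyz": [0.001,-0.004,0.03],"grip": 139}]}}

```text
clock: 3.07
tool_pos: [0.5649, -0.283, 0.1435]
eef_rot: [0.104, 0.995, 0.0, 0.001]
contact_force: [0.7, 0.5, 0.1]
opening: 0.459
finger_force: 0.0
```

```bash
python3 -c "
from h import *
import cv2
go([.5645,-.2835,.089],77.8)
a=r.snapshot('side')[:,:,::-1]
cv2.imwrite('pics/s3.png',cv2.resize(a[200:320,240:380],None,fx=5,fy=5,interpolation=cv2.INTER_CUBIC))
go([.5645,-.2835,.089],77.8)"
```

```text
xyz [ 0.0004 -0.0005  0.0545] rot [0.0002 0.0015 0.0039] t 3.07 F [0.7 0.5 0.1]
xyz [ 0.0007 -0.0004  0.0547] rot [0.0001 0.0023 0.0038] t 3.12 F [ 0.1 -0.7  0.2]
```

View pics/s3.png

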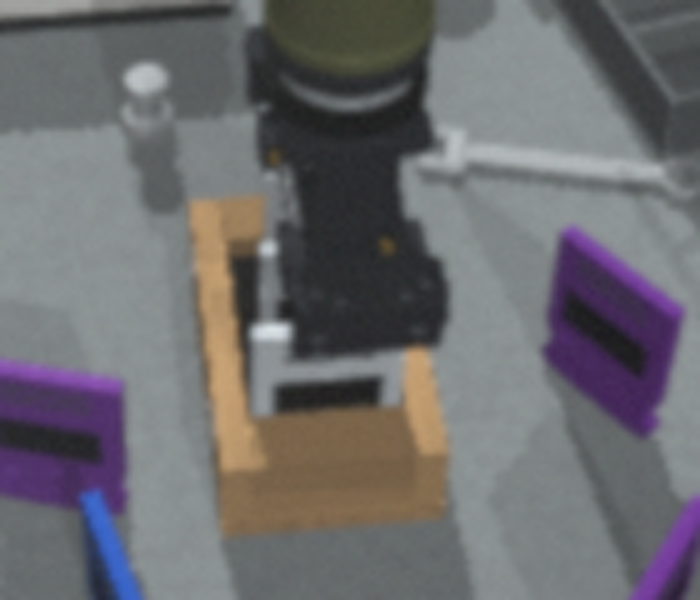

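The near finger hangs just in front of the wide module's face, centred over it at about (345,330) in the crop, so I'll descend and close.

{"api": "carry_out", "payload": {"plan": [{"rot": [0,0,0.003],"xyz": [0.0005,-0.0005,0.03],"grip": 139},{"rot": [0,0,0.003],"xyz": [0.0005,-0.0005,0.0545],"grip": 139},{"rot": [0,0,0.003],"xyz": [0.0005,-0.0005,0.0545],"grip": 139},{"rot": [0,0,0.003],"xyz": [0.0005,-0.0005,0.0545],"grip": 139},{"rot": [0,0,0.003],"xyz": [0.0005,-0.0005,0.0545],"grip": 139}]}}

```text
clock: 3.53
tool_pos: [0.5648, -0.2842, 0.0893]
eef_rot: [0.106, 0.994, -0.0, 0.001]
contact_force: [0.0, -0.8, 0.2]
opening: 0.456
finger_force: 0.0
```

```bash
python3 -c "
from h import *
go([.5645,-.2835,.089],77.8)"
```

```text
xyz [0.0004 0.0006 0.0003] rot [-0.0001  0.0027  0.0002] t 3.53 F [ 0.  -0.8  0.2]
```

{"api": "carry_out", "payload": {"plan": [{"rot": [0,0,0],"xyz": [0,0,0],"grip": 255},{"rot": [0,0,0],"xyz": [0,0,0],"grip": 255},{"rot": [0,0,0],"xyz": [0,0,0],"grip": 255},{"rot": [0,0,0],"xyz": [0,0,0],"grip": 255},{"rot": [0,0,0],"xyz": [0,0,0],"grip": 255},{"rot": [0,0,0],"xyz": [0,0,0],"grip": 255},{"rot": [0,0,0],"xyz": [0,0,0],"grip": 255}], "squeeze": 40}}

```text
clock: 4.12
tool_pos: [0.5639, -0.2837, 0.0879]
eef_rot: [0.106, 0.994, 0.0, 0.0]
contact_force: [-0.6, 1.3, 3.9]
opening: 0.108
finger_force: 39.9
```

```bash
python3 -c "
from h import *
go([.5645,-.2835,.089],77.8);s=r.get_state();print(s['opening'],s['finger_force'],s['contact_force'],s['moment'])"
```

```text
xyz [-0.0006  0.0004 -0.0011] rot [0.0004 0.0006 0.0004] t 4.12 F [-0.6  1.3  3.9]
0.10798521975491672 39.911264337133616 [-0.63401088  1.26762011  3.87712701] [ 0.29767595  0.12476368 -0.00245906]
```

{"api": "carry_out", "payload": {"plan": [{"rot": [0,0,0],"xyz": [0,0,-0.015],"grip": 255},{"rot": [0,0,0],"xyz": [0,0,-0.03],"grip": 255},{"rot": [0,0,0],"xyz": [0,0,-0.045],"grip": 255},{"rot": [0,0,0],"xyz": [0,0,-0.06],"grip": 255},{"rot": [0,0,0],"xyz": [0,0,-0.08],"grip": 255},{"rot": [0,0,0],"xyz": [0,0,-0.105],"grip": 255},{"rot": [0,0,0],"xyz": [0,0,-0.13],"grip": 255},{"rot": [0,0,0],"xyz": [0,0,-0.13],"grip": 255}]}}

```text
clock: 4.78
tool_pos: [0.566, -0.285, 0.2219]
eef_rot: [0.106, 0.994, -0.001, 0.004]
contact_force: [1.5, -0.1, -1.1]
opening: 0.109
finger_force: 39.9
```

```bash
python3 -c "
from h import *
go([.546,.188,.215],77.4);print(r.get_state()['opening'])
import cv2
a=r.snapshot('side')[:,:,::-1]
cv2.imwrite('pics/s4.png',cv2.resize(a[140:320,220:400],None,fx=3.3,fy=3.3,interpolation=cv2.INTER_CUBIC))"
```

```text
xyz [0.1198 0.4581 0.0053] rot [-0.0014  0.0081  0.0066] t 4.78 F [ 1.5 -0.1 -1.1]
0.10943214728824738
```

View pics/s4.png

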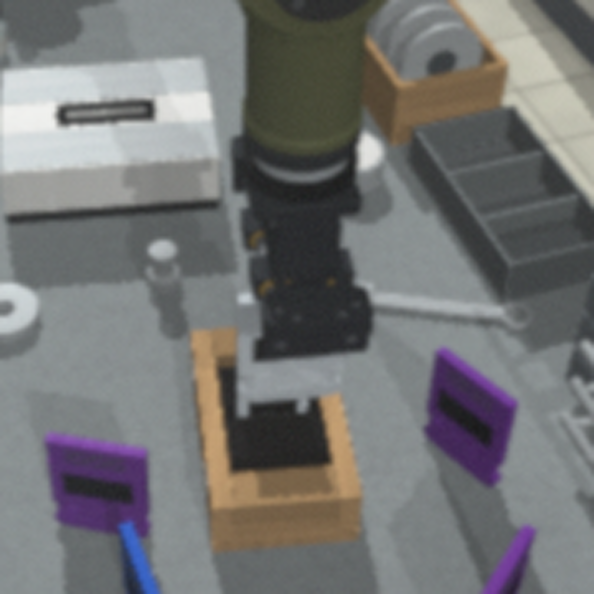

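The module (around (290,385) in the crop) is out of its slot and hanging upright. Now across to the dock.

{"api": "carry_out", "payload": {"plan": [{"rot": [0,0.004,0.003],"xyz": [0.005,0.02,0.002],"grip": 255},{"rot": [0,0.004,0.005],"xyz": [0.013,0.05,0.003],"grip": 255},{"rot": [0,0.004,0.007],"xyz": [0.021,0.08,0.004],"grip": 255},{"rot": [0,0.004,0.007],"xyz": [0.029,0.11,0.005],"grip": 255},{"rot": [0,0.004,0.007],"xyz": [0.037,0.14,0.005],"grip": 255},{"rot": [0,0.004,0.007],"xyz": [0.044,0.17,0.005],"grip": 255},{"rot": [0,0.004,0.007],"xyz": [0.052,0.2,0.005],"grip": 255},{"rot": [0,0.004,0.007],"xyz": [0.06,0.23,0.005],"grip": 255}]}}

```text
clock: 5.5
tool_pos: [0.5519, -0.0453, 0.2107]
eef_rot: [0.11, 0.994, -0.0, -0.004]
contact_force: [0.7, 0.4, -1.7]
opening: 0.108
finger_force: 39.9
```

{"api": "carry_out", "payload": {"plan": [{"rot": [0,0,0],"xyz": [0.008,0.03,0],"grip": 255},{"rot": [0,0,0],"xyz": [0.016,0.06,0],"grip": 255},{"rot": [0,0,0],"xyz": [0.024,0.09,0],"grip": 255},{"rot": [0,0,0],"xyz": [0.031,0.12,0],"grip": 255},{"rot": [0,0,0],"xyz": [0.039,0.15,0],"grip": 255},{"rot": [0,0,0],"xyz": [0.047,0.18,0],"grip": 255},{"rot": [0,0,0],"xyz": [0.055,0.21,0],"grip": 255},{"rot": [0,0,0],"xyz": [0.055,0.21,0],"grip": 255}]}}

```text
clock: 6.17
tool_pos: [0.5433, 0.1795, 0.2113]
eef_rot: [0.105, 0.995, 0.003, -0.003]
contact_force: [0.2, 1.3, -0.9]
opening: 0.109
finger_force: 39.9
```

```bash
python3 -c "
from h import *
go([.546,.188,.20],77.5)
r.snapshot('top')
go([.546,.188,.20],77.5)"
```

```text
xyz [-0.001   0.0088  0.0114] rot [ 0.0057 -0.0076  0.0087] t 6.17 F [ 0.2  1.3 -0.9]
xyz [0.0003 0.013  0.0111] rot [ 0.0016 -0.0072  0.0059] t 6.22 F [-1.4 -1.  -1.5]
```

{"api": "carry_out", "payload": {"plan": [{"rot": [0,-0.007,0.006],"xyz": [0.0,0.012,0.025],"grip": 255},{"rot": [0,-0.007,0.006],"xyz": [0.0,0.012,0.025],"grip": 255},{"rot": [0,-0.007,0.006],"xyz": [0.0,0.012,0.025],"grip": 255},{"rot": [0,-0.007,0.006],"xyz": [0.0,0.012,0.025],"grip": 255},{"rot": [0,-0.007,0.006],"xyz": [0.0,0.012,0.025],"grip": 255},{"rot": [0,-0.007,0.006],"xyz": [0.0,0.012,0.025],"grip": 255}]}}

```text
clock: 6.72
tool_pos: [0.5486, 0.1812, 0.1884]
eef_rot: [0.113, 0.994, -0.0, 0.002]
contact_force: [0.5, -1.0, -1.8]
opening: 0.108
finger_force: 39.9
```

```bash
python3 -c "
from h import *
import cv2
go([.546,.188,.165],77.5)
a=r.snapshot('side')[:,:,::-1]
cv2.imwrite('pics/s5.png',cv2.resize(a[80:220,190:310],None,fx=4.2,fy=4.2,interpolation=cv2.INTER_CUBIC))
go([.546,.188,.165],77.5)"
```

```text
xyz [0.0041 0.006  0.0234] rot [ 0.0001  0.0039 -0.009 ] t 6.72 F [ 0.5 -1.  -1.8]
xyz [0.004  0.0058 0.0234] rot [ 0.0003  0.004  -0.0087] t 6.77 F [-0.3 -0.3 -1.9]
```

View pics/s5.png

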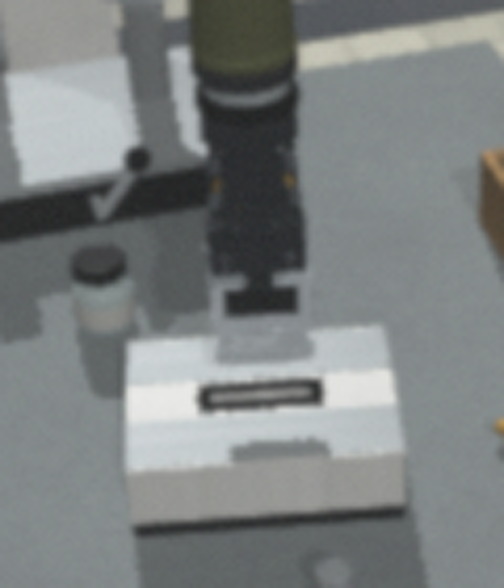

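The side crop shows the module hanging over the dock, its foot near (260,330), with the slot lip centred near (261,396). I'll cross-check the slot position from that while correcting the offset.

{"api": "carry_out", "payload": {"plan": [{"rot": [0,0.004,-0.009],"xyz": [0.004,0.006,0.005],"grip": 255},{"rot": [0,0.004,-0.009],"xyz": [0.004,0.006,0.01],"grip": 255},{"rot": [0,0.004,-0.009],"xyz": [0.004,0.006,0.01],"grip": 255},{"rot": [0,0.004,-0.009],"xyz": [0.004,0.006,0.01],"grip": 255},{"rot": [0,0.004,-0.009],"xyz": [0.004,0.006,0.01],"grip": 255}]}}

```text
clock: 7.18
tool_pos: [0.5455, 0.1888, 0.1776]
eef_rot: [0.108, 0.994, -0.0, -0.001]
contact_force: [-0.3, -0.0, -1.8]
opening: 0.106
finger_force: 39.9
```

```bash
python3 -c "
from h import *
rect(ray('side',(np.array([(199,385),(322,378),(324,403),(200,412)])+.5)/4.2-.5+[190,80],.075))
go([.546,.188,.165],77.5)"
```

```text
centre [0.544 0.184 0.075] sides mm [np.float64(101.5), np.float64(33.2), np.float64(100.6), np.float64(35.7)] dirs [np.float64(-13.4), np.float64(-103.8), np.float64(168.0), np.float64(77.8)]
xyz [-0.0007 -0.0007  0.0126] rot [-0.0003 -0.0012  0.0014] t 7.18 F [-0.3 -0.  -1.8]
```

{"api": "carry_out", "payload": {"plan": [{"rot": [0,0,0.001],"xyz": [0,-0.0015,0.01],"grip": 255},{"rot": [0,0,0.001],"xyz": [0,-0.0015,0.018],"grip": 255},{"rot": [0,0,0.001],"xyz": [0,-0.0015,0.023],"grip": 255},{"rot": [0,0,0.001],"xyz": [0,-0.0015,0.027],"grip": 255},{"rot": [0,0,0.001],"xyz": [0,-0.0015,0.03],"grip": 255},{"rot": [0,0,0.001],"xyz": [0,-0.0015,0.033],"grip": 255},{"rot": [0,0,0.001],"xyz": [0,-0.0015,0.033],"grip": 255}]}}

```text
clock: 7.77
tool_pos: [0.5455, 0.1882, 0.1445]
eef_rot: [0.108, 0.994, 0.001, -0.0]
contact_force: [1.3, 1.6, -2.1]
opening: 0.111
finger_force: 39.9
```

```bash
python3 -c "
from h import *
go([.5455,.1873,.132],77.5);print(r.get_state()['moment'])"
```

```text
xyz [-0.0002 -0.0009  0.0125] rot [ 0.0013 -0.0005  0.001 ] t 7.77 F [ 1.3  1.6 -2.1]
[ 0.3961666  -0.16930702  0.03621502]
```

The foot is below the lip with no resistance. Going down to just above the catches.

{"api": "carry_out", "payload": {"plan": [{"rot": [0,0,0],"xyz": [0,0,0.006],"grip": 255},{"rot": [0,0,0],"xyz": [0,0,0.012],"grip": 255},{"rot": [0,0,0],"xyz": [0,0,0.017],"grip": 255},{"rot": [0,0,0],"xyz": [0,0,0.021],"grip": 255},{"rot": [0,0,0],"xyz": [0,0,0.024],"grip": 255},{"rot": [0,0,0],"xyz": [0,0,0.024],"grip": 255}]}}

```text
clock: 8.27
tool_pos: [0.5452, 0.1883, 0.12]
eef_rot: [0.108, 0.994, 0.001, -0.001]
contact_force: [2.0, 3.6, -3.5]
opening: 0.112
finger_force: 40.0
```

```bash
python3 -c "
from h import *
go([.5455,.1873,.0965],77.5);print(r.get_state()['moment'])"
```

```text
xyz [-0.0005 -0.0009  0.0235] rot [ 0.0011 -0.0012  0.0011] t 8.27 F [ 2.   3.6 -3.5]
[ 0.99966518 -0.34084987  0.02920916]
```

A light side load of about 4 N shows along tool +y, so I'll ease about 1 mm that way, grip harder and press through the catches.

{"api": "carry_out", "payload": {"plan": [{"rot": [0,0,0],"xyz": [0,0.001,0.001],"grip": 255},{"rot": [0,0,0],"xyz": [0,0.001,0.003],"grip": 255},{"rot": [0,0,0],"xyz": [0,0.001,0.006],"grip": 255},{"rot": [0,0,0],"xyz": [0,0.001,0.009],"grip": 255},{"rot": [0,0,0],"xyz": [0,0.001,0.009],"grip": 255}], "squeeze": 58}}

```text
clock: 8.68
tool_pos: [0.5455, 0.1886, 0.1124]
eef_rot: [0.109, 0.994, 0.0, -0.0]
contact_force: [0.0, 2.6, 1.5]
opening: 0.109
finger_force: 57.9
```

```bash
python3 -c "
from h import *
go([.5455,.1883,.0965],77.5);print(r.get_state()['moment'])"
```

```text
xyz [-0.0001 -0.0003  0.0159] rot [ 0.0004 -0.0003  0.0004] t 8.68 F [0.  2.6 1.5]
[0.7315563  0.08478533 0.06417831]
```

{"api": "carry_out", "payload": {"plan": [{"rot": [0,0,0],"xyz": [0,0.0005,0.003],"grip": 255},{"rot": [0,0,0],"xyz": [0,0.0005,0.006],"grip": 255},{"rot": [0,0,0],"xyz": [0,0.0005,0.008],"grip": 255},{"rot": [0,0,0],"xyz": [0,0.0005,0.01],"grip": 255},{"rot": [0,0,0],"xyz": [0,0.0005,0.01],"grip": 255}]}}

```text
clock: 9.1
tool_pos: [0.5447, 0.1889, 0.1002]
eef_rot: [0.108, 0.994, -0.0, -0.001]
contact_force: [2.8, 5.5, -15.8]
opening: 0.109
finger_force: 57.9
```

```bash
python3 -c "
from h import *
go([.5455,.1883,.0965],77.5);print(r.get_state()['moment'])"
```

```text
xyz [-0.0009 -0.0005  0.0037] rot [-0.0004 -0.0027  0.0008] t 9.1 F [  2.8   5.5 -15.8]
[ 0.96064251 -0.67081498  0.06445123]
```

Past the snap: the balls now pull down with 16 N. Moving on to the floor.

{"api": "carry_out", "payload": {"plan": [{"rot": [0,0,0],"xyz": [0,0.0005,0.002],"grip": 255},{"rot": [0,0,0],"xyz": [0,0.0005,0.004],"grip": 255},{"rot": [0,0,0],"xyz": [0,0.0005,0.0045],"grip": 255},{"rot": [0,0,0],"xyz": [0,0.0005,0.0045],"grip": 255}]}}

```text
clock: 9.43
tool_pos: [0.5456, 0.1889, 0.0971]
eef_rot: [0.109, 0.994, -0.0, -0.001]
contact_force: [0.4, 1.3, -2.2]
opening: 0.11
finger_force: 57.9
```

```bash
python3 -c "
from h import *
go([.5455,.1883,.0965],77.5);print(r.get_state()['moment'])"
```

```text
xyz [-0.0001 -0.0006  0.0006] rot [-0.0007 -0.0011  0.0001] t 9.43 F [ 0.4  1.3 -2.2]
[ 0.40135607 -0.05420951  0.03417634]
```

{"api": "carry_out", "payload": {"plan": [{"rot": [0,0,0],"xyz": [0,0,0.001],"grip": 255},{"rot": [0,0,0],"xyz": [0,0,0.002],"grip": 255},{"rot": [0,0,0],"xyz": [0,0,0.002],"grip": 255},{"rot": [0,0,0],"xyz": [0,0,0.002],"grip": 255}]}}

```text
clock: 9.77
tool_pos: [0.5458, 0.189, 0.0959]
eef_rot: [0.109, 0.994, -0.0, -0.0]
contact_force: [-1.2, 1.1, 5.0]
opening: 0.107
finger_force: 57.9
```

{"api": "carry_out", "payload": {"plan": [{"rot": [0,0,0],"xyz": [0,0,0.0005],"grip": 255},{"rot": [0,0,0],"xyz": [0,0,0.0012],"grip": 255},{"rot": [0,0,0],"xyz": [0,0,0.0012],"grip": 255},{"rot": [0,0,0],"xyz": [0,0,0.0012],"grip": 255}]}}

```text
clock: 10.1
tool_pos: [0.5458, 0.1893, 0.0959]
eef_rot: [0.109, 0.994, 0.0, 0.0]
contact_force: [-3.5, -0.4, 14.8]
opening: 0.105
finger_force: 57.9
```

The TCP stopped at 95.9 mm while the push rose to 15 N, so the foot is at about 20 mm, which is the slot floor. One last check that it holds.

{"api": "carry_out", "payload": {"plan": [{"rot": [0,0,0],"xyz": [0,0,0],"grip": 255},{"rot": [0,0,0],"xyz": [0,0,0],"grip": 255},{"rot": [0,0,0],"xyz": [0,0,0],"grip": 255},{"rot": [0,0,0],"xyz": [0,0,0],"grip": 255},{"rot": [0,0,0],"xyz": [0,0,0],"grip": 255},{"rot": [0,0,0],"xyz": [0,0,0],"grip": 255}]}}

```text
clock: 10.6
tool_pos: [0.5459, 0.1892, 0.0958]
eef_rot: [0.109, 0.994, 0.0, 0.0]
contact_force: [-3.0, 0.4, 14.2]
opening: 0.107
finger_force: 57.9
```

```bash
python3 -c "
from h import *
import cv2
a=r.snapshot('side')[:,:,::-1]
cv2.imwrite('pics/s6.png',cv2.resize(a[100:320,190:350],None,fx=2.7,fy=2.7,interpolation=cv2.INTER_CUBIC))
go([.5455,.1883,.0965],77.5)"
```

```text
xyz [ 0.0002 -0.001  -0.0006] rot [0.0001 0.0004 0.    ] t 10.65 F [-2.9 -0.9 14.8]
```

View pics/s6.png

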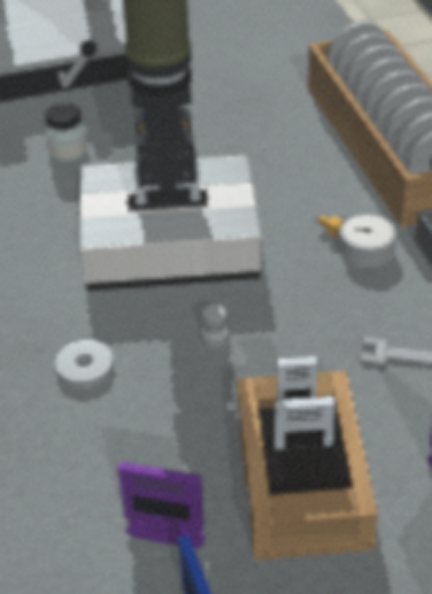

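The module sits in the dock slot near (167,198), both spares are still in the case at (297,370) and (305,420), and the bystanders are undisturbed.

```bash
python3 -c "
from plant import r
print(r.finish_job())"
```

```text
the job is handed in; nothing more can be done
None
```

The widest module is snapped past the catches and down on the calibrator's slot floor, still gripped by its top edge and pressed down with about 15 N; in the last picture the spares and bystanders looked undisturbed, and I handed the job in at 10.7 s (no verdict came back).

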